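# Slide the sample carriage to the green reading head and hold it in the notch

### The arm

A 6-joint arm with a two-finger parallel gripper is mounted at the origin on a cart in front of the work surface, level with it; the furniture and walls round the work are solid. World frame = base frame: x ahead of the robot, y to its left, z up, the work surface at z = 0. Lengths are in m, angles in degrees, forces in N, time in s.
With the tool pointing down it reaches from about 0.4 to 0.825 m from the base axis. Payload 7 kg.
Tool frame: the origin (TCP) lies between the finger pads, 19 mm behind the fingertips; this is the grasp point; z points along the fingers, y is the line along which they close (so a half turn about z gives the same grasp; the last joint's range is limited). The gripper opens to 88 mm and grips with 3 to 60 N. Pads are 19 mm wide; open, the fingers measure 130 mm over their backs; the gripper's body (78 mm by 193 mm) begins 47 mm behind the grasp point.
Start: joints at [84.689, 20.546, 0.682, 0, -70.136, -16.507], TCP at [0.251, 0.627, 0.245] pointing down, gripper open.
Joint ranges: [-176.03, 176.03], [-82.01, 121.73], [-58.28, 71.71], [-173.87, 95.51], [-174.79, -0.11], [-173.66, 173.66]. Speed limits (degrees/s): [136.94, 136.94, 172.46, 180, 180, 180].

### API

Orientations are given as [roll, pitch, yaw] about the fixed x, y, z axes, in that order (R = Rz(yaw) Ry(pitch) Rx(roll)).
In Python, from plant import ctrl gives the robot as it stands. The module is installed in compiled form; this text tells all that it offers.
- The arm moves only by the tool send_rows, never from a script. Its argument "plan" is a list that holds one entry, the list of rows, each a list of 6 numbers: the shift along the tool's x, y, z in parts of the range, where 1.0 means 80 cm, then the turn, a rotation vector about the tool's x, y, z in a scale on which 1.0 is 120 degrees. A call has 1 to 8 rows; each row is the pose to reach, as a shift and turn from the pose commanded when the call began, along the tool's axes at that moment; what a row does not reach only later rows make up. A row lasts 1/12 s, in which the tool goes at most 41.7 mm and 7.16 degrees, less where a joint would pass 70% of its speed; a pose out of reach is approached as far as the arm can. A call with a gripper value outside its range is refused whole. "fingers" is the opening, from 0 (shut) to 1 (fully open), set as the call begins (left out, the last holds). The fingers move at their own pace and stop on an object; the grip force is fixed at half the most. Time passes only in rows, so rows that repeat a pose let the fingers close. It gives the time, the measured TCP pose, the force, the opening and the grip force at its end, in the units of the state.
- ctrl.get_obs(): the state, without advancing time (a new reading comes with each control period).
- ctrl.snapshot(name): name is "side" or "top"; returns a dict with "img" (384x512x3 uint8, red, green, blue), "K" (3x3 intrinsics, pixels), "pose" (4x4, takes a point from camera to world coordinates). Camera axes: x right, y down, z forward; pixel columns grow to the right and rows downward; lengths in m; the calibration is good to about 2 mm. A picture is of the moment at which its call begins. There is no depth.
- ctrl.close_job(): hands the job in; it is judged then, once.
The state is a dict: "clock": time; "joint_pos": joint angles; "qvel": joint speeds; "tau": joint torques, N m; "tool_pos": TCP position; "orientation": TCP orientation; "force": force on the tool from outside, world axes, zero at the start; "moment": the same for the moment, N m; "opening": finger opening in m; "gripper_force": force on a finger pad.
Only numpy, scipy, OpenCV 4.12 (cv2) and the standard library are available. Lean on these libraries where they do the work, as an engineer would, in place of code of your own. Each camera call takes 0.05 s, during which the arm holds its last target. There are 200 camera calls.

### The job

Take the sample carriage on the bench stage by its orange grip, pull it out of the notch it is parked in and slide it along the rail to the reading head with the green cap, until you feel the sprung ball drop into the notch there (the red pin on the carriage sinks). Finish still gripping the orange grip with the carriage held still in that notch; do not let go, and leave the other things on the bench where they are.

Things in the scene. Friction and masses are not known exactly. Their poses are not given: they have to be found in the camera images.
- stage: Fixed reading stage: grey base 110 (x) x 300 (y) x 14 mm with a rail along its own y axis; origin at the middle of its underside, on the worktop. The steel strip on it has five equal V notches, 14 mm wide at the top, about 48 mm apart: the parking notch at y = 0 and one at each of the four reading heads (the exact places of those are found by feel).
- grip (a point): Middle of the top face of the carriage's orange grip post, 77 mm above the worktop, at stage x = -18 mm; axes as the stage's. The post is 16 (across the rail) x 20 (along the rail) x 36 mm and stands on the middle of the carriage's white top (41 mm above the worktop), which reaches 20 mm beyond it along the rail on each side. Take it from above, the fingers closing along the rail.
- carriage (a joint): Position of the carriage along the stage's y axis (m): 0 at the parking notch where it starts, stops at -0.108 and +0.108. It slides with about 1 N friction, stays where it is left, and needs about 9 N along the rail to leave a notch.
- pin (a joint): Height of the sprung ball and its red pin (8 mm across, on the carriage's top at stage x = +8 mm), in m: about -0.0005 with the ball at the bottom of a notch, about 0.0025 on the flat between notches. Within 6 mm of a notch's middle the ball drops and draws the carriage to the middle with up to 8 N; 2 mm off the middle it reads about 0.001. It dips at every notch passed.
- green_head: The wanted reading head: black block 22 (x) x 26 (y) x 58 mm with a green cap, in a row with three others on the far side of the stage at stage x = +55 mm; origin at the middle of its underside, 21 mm above the worktop; axes as the stage's. Fixed, at stage y about -96, -48, +48 or +96 mm, but clipped on with slack: its notch lies within 4 mm of it along the stage's y.
- grey_head_1: A reading head like the green one but with a grey cap; not wanted. Fixed.
- grey_head_2: A reading head like the green one but with a grey cap; not wanted. Fixed.
- grey_head_3: A reading head like the green one but with a grey cap; not wanted. Fixed.
- bottle: Bystander, loose: clear reagent bottle with red cap, 56 mm across, 130 tall mm; origin at its underside. Leave it alone.
- jar: Bystander, loose: blue-capped white jar, 63 mm across, 53 tall mm; origin at its underside. Leave it alone.
- tube_rack: Bystander, loose: dark blue tube rack, 130x110x57 mm; origin at its underside. Leave it alone.
- tube_a: Bystander, loose: small clear microtube lying down, 21x40x14 mm; origin at its underside. Leave it alone.
- marker: Bystander, loose: white marker with red cap lying down, 13x140x13 mm; origin at its underside. Leave it alone.

How it is judged:
By the outcome, as a careful person would: the job done as asked, in the order asked, and still so for the second after the job is handed in, while the arm keeps its last pose, push and grip.
It also fails if it takes over 38 s, if anything falls off the work surface, if the arm or the gripper's body presses on something with over 40 N, if the wrist force passes 120 N, or if a joint passes its speed limit or range.

## Working session

There is one attempt and no reset: what is moved stays moved. The work goes in short steps, Python scripts to look and compute and a tool call to move; the robot and the scene stay as the last step left them, time stands still between calls to the robot, and variables do not carry over. Pictures are saved under pics/ and viewed, at most 10 in all, crops included, and the job is handed in when it is done.

Besides the shell and the picture viewer there is one more tool, called after "Emit:" as name(argument=value, ...), one argument or row to a line, values as JSON. send_rows: Moves the arm, as the interface text tells. Its arguments: {"type":"object","properties":{"plan":{"type":"array","items":{"type":"array","items":{"type":"array","items":{"type":"number"}}}},"fingers":{"type":"number"}},"required":["plan"]}

```bash
mkdir -p pics; cat > h.py <<'E'
import numpy as np, cv2
from plant import ctrl
def snap(n,f=None):
    s=ctrl.snapshot(n)
    if f: cv2.imwrite('pics/'+f,s['img'][:,:,::-1])
    return s
def ray(s,u,v,z):
    d=s['pose'][:3,:3]@np.linalg.inv(s['K'])@[u,v,1]; o=s['pose'][:3,3]
    return o+d*(z-o[2])/d[2]
def blobs(s,lo,hi,amin=15):
    hsv=cv2.cvtColor(s['img'],cv2.COLOR_RGB2HSV)
    n,l,st,c=cv2.connectedComponentsWithStats(cv2.inRange(hsv,lo,hi))
    return [(c[i].round(1),st[i].tolist()) for i in range(1,n) if st[i][4]>=amin],l
E
python3 - <<'E'
from h import *
o=ctrl.get_obs(); print({k:np.round(v,3) for k,v in o.items()})
a=snap('top','top0.png'); b=snap('side','side0.png')
for s in (a,b):
    print(s['pose'].round(3).tolist(),s['K'][0,0])
    print('or',blobs(s,(8,150,120),(20,255,255))[0]); print('gr',blobs(s,(45,100,60),(80,255,255))[0])
cv2.imwrite('pics/both0.png',cv2.resize(np.vstack([a['img'],b['img']])[:,:,::-1],None,fx=.78,fy=.78))
E
```

```text
{'clock': np.float64(0.0), 'joint_pos': array([ 8.4689e+01,  2.0590e+01,  6.3600e-01, -2.1000e-02, -7.0134e+01,
       -1.6508e+01]), 'qvel': array([-0.054, -0.021,  0.131, -0.07 ,  0.03 , -0.027]), 'tau': array([ 1.0000e-03, -5.8272e+01,  2.9305e+01,  6.9970e+00,  7.0000e-03,
       -0.0000e+00]), 'tool_pos': array([0.251, 0.626, 0.244]), 'orientation': array([ 1.7991e+02, -6.0000e-03, -2.1825e+01]), 'force': array([-0.146, -0.289,  0.119]), 'moment': array([ 0.062,  0.004, -0.006]), 'gripper_force': np.float64(0.0), 'opening': np.float64(0.088)}
[[0.021, -0.982, 0.189, 0.327], [-1.0, -0.023, -0.007, 0.017], [0.011, -0.189, -0.982, 1.204], [0.0, 0.0, 0.0, 1.0]] 380.64124242021114
or []
gr [(array([246.3, 190.4]), [243, 188, 7, 6, 38])]
[[0.661, -0.62, 0.423, -0.101], [-0.75, -0.55, 0.366, -0.52], [0.006, -0.559, -0.829, 1.356], [0.0, 0.0, 0.0, 1.0]] 472.09450116190175
or [(array([121.7,  37.4]), [117, 23, 11, 33, 115]), (array([65.1, 75.5]), [59, 71, 12, 10, 32]), (array([273.7, 130.9]), [272, 115, 5, 33, 95]), (array([278.8, 129.9]), [277, 115, 5, 32, 59]), (array([232.5, 196.3]), [231, 194, 4, 6, 20])]
gr [(array([259.1, 192.9]), [256, 189, 7, 8, 41])]
```

View pics/top0.png

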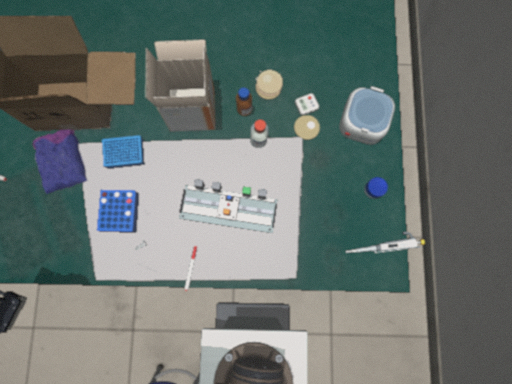

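View pics/side0.png

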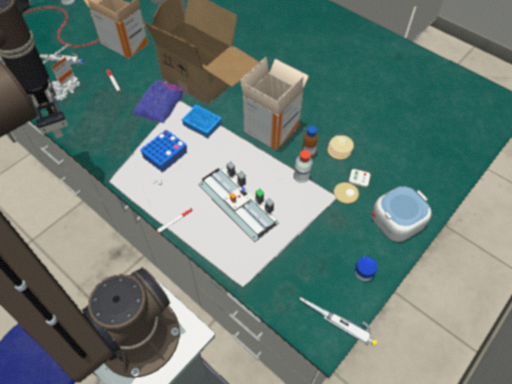

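The top view shows the stage centred near (228,208) and the heads at (198,184), (216,186), green (247,190) and (262,193). Green is the third from the left, so stage y is about -48. I'll zoom in and measure.

```bash
python3 - <<'E'
from h import *
a=snap('top'); b=snap('side')
A=cv2.resize(a['img'][170:240,170:290],None,fx=6,fy=6,interpolation=cv2.INTER_CUBIC)
B=cv2.resize(b['img'][155:245,190:285],None,fx=6,fy=6,interpolation=cv2.INTER_CUBIC)
cv2.imwrite('pics/A.png',A[:,:,::-1]);cv2.imwrite('pics/B.png',B[:,:,::-1])
for n,s,r in (('top',a,(170,240,170,290)),('side',b,(155,245,190,285))):
    for nm,lo,hi in (('orange',(5,110,90),(22,255,255)),('green',(45,100,60),(80,255,255)),('red',(0,110,90),(4,255,255))):
        for c,st in blobs(s,lo,hi,3)[0]:
            if r[2]<c[0]<r[3] and r[0]<c[1]<r[1]: print(n,nm,c,st,ray(s,*c,.077 if nm!='red' else .045).round(4))
E
```

```text
top orange [226.1 211.4] [224, 209, 6, 5, 22] [0.4992 0.0906 0.077 ]
top green [246.3 190.5] [243, 188, 7, 6, 38] [0.5646 0.0318 0.077 ]
side orange [232.3 196.6] [230, 193, 6, 9, 32] [0.4922 0.0854 0.077 ]
side green [259.2 192.9] [256, 189, 7, 8, 39] [0.5611 0.0295 0.077 ]
```

View pics/A.png

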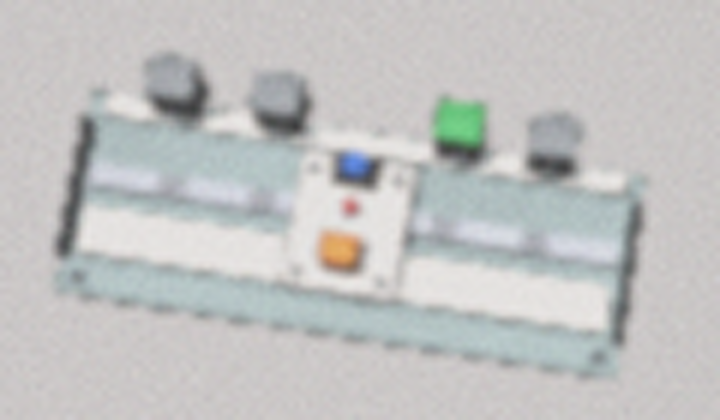

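View pics/B.png

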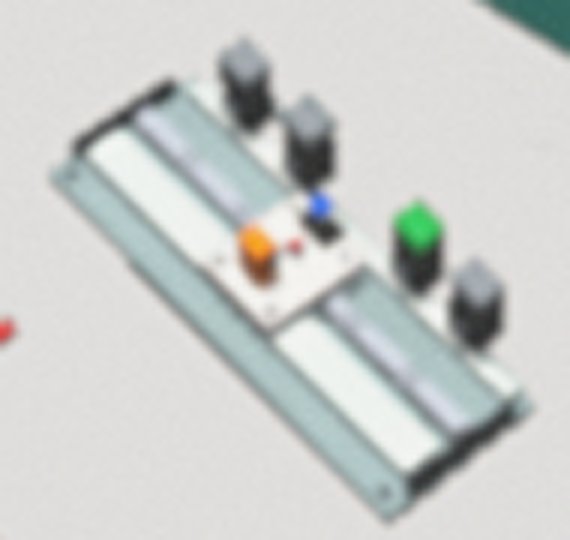

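Crop A shows the orange top at about (341,245), the red pin at (350,207) and the green cap at (460,122). The base corners are near (57,290), (612,375), (645,182) and (98,95). Crop B agrees. Next I compute the pose.

```bash
cat >> h.py <<'E'
from scipy.spatial.transform import Rotation as Ro
def tri(a,ua,b,ub):
    M=[];r=[]
    for s,u in((a,ua),(b,ub)):
        d=s['pose'][:3,:3]@np.linalg.inv(s['K'])@[*u,1]; d/=np.linalg.norm(d); P=np.eye(3)-np.outer(d,d)
        M.append(P); r.append(P@s['pose'][:3,3])
    return np.linalg.lstsq(np.vstack(M),np.hstack(r),rcond=None)[0]
E
python3 - <<'E'
from h import *
a=snap('top'); b=snap('side')
A=lambda u,v:(170+(u+.5)/6-.5,170+(v+.5)/6-.5); B=lambda u,v:(190+(u+.5)/6-.5,155+(v+.5)/6-.5)
cs=[ray(a,*A(*p),.014) for p in((57,290),(612,375),(645,182),(98,95))]
cs2=[ray(b,*B(*p),.014) for p in((52,178),(392,520),(535,405))]
print(np.round(cs,4),np.round(cs2,4))
print('sizes',[np.linalg.norm(cs[i]-cs[i-1]).round(3) for i in range(4)],np.linalg.norm(cs2[0]-cs2[1]),np.linalg.norm(cs2[1]-cs2[2]))
d=cs[3]-cs[2]+cs[0]-cs[1]; yaw=np.arctan2(-d[0],d[1]); C=np.mean(cs,0)
d2=cs2[0]-cs2[1]; C2=(cs2[0]+cs2[2])/2; print('yaw',np.degrees(yaw),np.degrees(np.arctan2(-d2[0],d2[1])),C,C2)
R=Ro.from_euler('z',yaw).as_matrix(); print('grip from stage',C+R@[-.018,0,0],C2+R@[-.018,0,0])
print('grip ray top',ray(a,*A(341,244),.077),'side',ray(b,*B(256,240),.077),'tri',tri(a,A(341,244),b,B(256,240)))
print('pin',tri(a,A(350,207),b,B(295,246)),'pin in stage',R.T@(ray(a,*A(350,207),.043)-C))
g=tri(a,A(460,122),b,B(418,222));print('green',g,'in stage',R.T@(g-C), R.T@(ray(a,*A(460,122),.079)-C))
E
```

```text
[[ 0.4848  0.2417  0.014 ]
 [ 0.4467 -0.0499  0.014 ]
 [ 0.5495 -0.0661  0.014 ]
 [ 0.5899  0.226   0.014 ]] [[ 0.4808  0.2383  0.014 ]
 [ 0.4437 -0.0556  0.014 ]
 [ 0.5491 -0.0674  0.014 ]]
sizes [np.float64(0.106), np.float64(0.294), np.float64(0.104), np.float64(0.295)] 0.29624964950422483 0.10605507885902513
yaw -7.65578686684689 -7.184837997815785 [0.51771823 0.08793275 0.014     ] [0.51495409 0.08545555 0.014     ]
grip from stage [0.49987868 0.09033074 0.014     ] [0.49711453 0.08785354 0.014     ]
grip ray top [0.50272862 0.08979007 0.077     ] side [0.49789478 0.09082875 0.077     ] tri [0.50150312 0.09135756 0.07327945]
pin [0.52710808 0.08868097 0.04072859] pin in stage [0.00962963 0.00137143 0.029     ]
green [0.56572522 0.03238948 0.07713126] in stage [ 0.05497863 -0.04865262  0.06313126] [ 0.05524127 -0.04906832  0.065     ]
```

```bash
cat >> h.py <<'E'
def go(p,yaw,pos=None,rpy=None):
    o=ctrl.get_obs(); pos=o['tool_pos'] if pos is None else pos; rpy=o['orientation'] if rpy is None else rpy
    R=Ro.from_euler('xyz',rpy,degrees=True); T=Ro.from_euler('xyz',[180,0,yaw],degrees=True)
    print('row',(R.inv().apply(np.array(p)-pos)*100).round(2),(R.inv()*T).as_rotvec(degrees=True).round(2))
E
python3 - <<'E'
from h import *
print(ctrl.get_obs()['clock'])
go([.5,.0895,.16],-7.5,[.251,.627,.245],[180,0,-21.82])
E
```

```text
0.3
row [43.09 40.64  8.5 ] [ -0.     0.   -14.32]
```

Units first: shifts go in shares of 80 cm and turns go in shares of 120 degrees. So 21.5 cm is 0.2688, 20.3 cm is 0.2538, -14.3 degrees is -0.1192.

Emit:
send_rows(
  plan=[
    [[0.0338,0.0313,0,0,0,-0.0083],[0.0675,0.0638,0,0,0,-0.025],[0.1013,0.095,0,0,0,-0.0417],[0.135,0.1275,0,0,0,-0.0583],[0.1688,0.1588,0,0,0,-0.075],[0.2025,0.19,0,0,0,-0.0917],[0.2363,0.2225,0,0,0,-0.1083],[0.2688,0.2538,0,0,0,-0.1192]],
  ],
  fingers=1,
)

```text
clock: 0.97
tool_pos: [0.3754, 0.3564, 0.2456]
orientation: [-180.0, -0.0, -7.4]
force: [0.6, -0.9, -0.7]
opening: 0.0875
gripper_force: 0.0
```

Scaled: 25 cm is 0.3125, 23 cm is 0.2875.

Emit:
send_rows(
  plan=[
    [[0.0263,0.0413,0,0,0,0],[0.0525,0.0838,0,0,0,0],[0.0788,0.125,0,0,0,0],[0.1063,0.1675,0.0125,0,0,0],[0.1325,0.2088,0.0375,0,0,0],[0.1588,0.25,0.0625,0,0,0],[0.1825,0.2875,0.0875,0,0,0],[0.1981,0.3125,0.1063,0,0,0]],
  ],
)

```text
clock: 1.63
tool_pos: [0.4998, 0.0872, 0.1594]
orientation: [-180.0, -0.0, -7.6]
force: [0.3, -0.8, -0.5]
opening: 0.0875
gripper_force: 0.0
```

Emit:
send_rows(
  plan=[
    [[0,0,0,0,0,0],[0,0,0,0,0,0],[0,0,0,0,0,0]],
  ],
)

```text
clock: 1.88
tool_pos: [0.4998, 0.0898, 0.1607]
orientation: [-180.0, -0.0, -7.6]
force: [0.5, 0.6, 1.1]
opening: 0.0877
gripper_force: 0.0
```

```bash
python3 - <<'E'
from h import *
a=snap('top'); b=snap('side')
A=cv2.resize(a['img'][160:250,170:290],None,fx=4,fy=4,interpolation=cv2.INTER_CUBIC)
B=cv2.resize(b['img'][130:250,180:300],None,fx=4,fy=4,interpolation=cv2.INTER_CUBIC)
cv2.imwrite('pics/C.png',np.vstack([A[:,:480],B])[:,:,::-1][:, :]) if 0 else cv2.imwrite('pics/C.png',B[:,:,::-1])
go([.5,.0895,.066],-7.5)
E
```

```text
row [0.02 0.12 9.52] [-0.06 -0.08  0.05]
```

View pics/C.png

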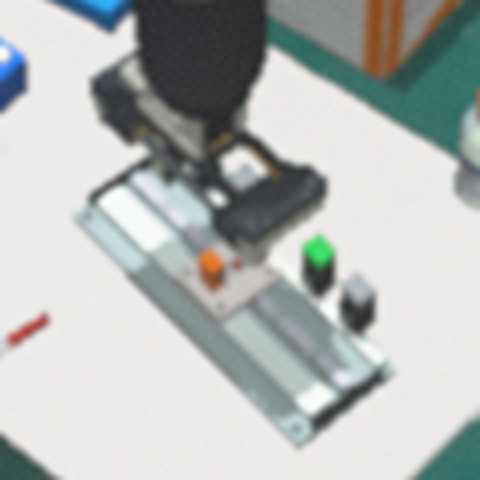

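The gripper hovers above the orange post at (210,268) in the crop, with the rail direction aligned. I'll descend.

Scaled: 9.4 cm is 0.1175, 7.5 cm is 0.0938.

Emit:
send_rows(
  plan=[
    [[0,0,0.025,0,0,0],[0,0,0.05,0,0,0],[0,0,0.075,0,0,0],[0,0,0.0938,0,0,0],[0,0,0.1063,0,0,0],[0,0,0.1175,0,0,0],[0,0,0.1175,0,0,0],[0,0,0.1175,0,0,0]],
  ],
)

```text
clock: 2.65
tool_pos: [0.4997, 0.0902, 0.0667]
orientation: [180.0, -0.0, -7.5]
force: [-0.2, -1.0, 0.2]
opening: 0.0874
gripper_force: 0.0
```

```bash
python3 - <<'E'
from h import *
b=snap('side'); a=snap('top')
B=cv2.resize(b['img'][150:240,190:290],None,fx=5,fy=5,interpolation=cv2.INTER_CUBIC)
cv2.imwrite('pics/D.png',B[:,:,::-1])
E
```

```text
(no output)
```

View pics/D.png

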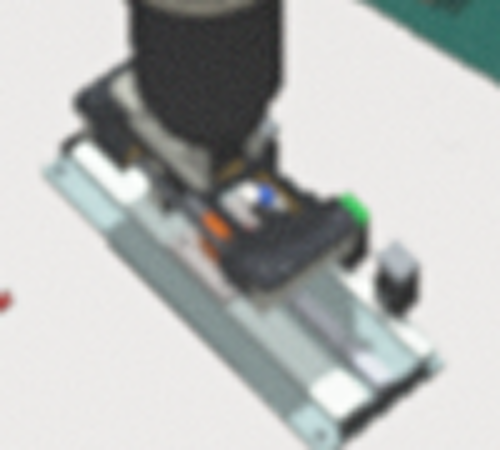

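The post at (215,225) in the crop sits between the fingers. Closing.

Emit:
send_rows(
  plan=[
    [[0,0,0,0,0,0],[0,0,0,0,0,0],[0,0,0,0,0,0],[0,0,0,0,0,0],[0,0,0,0,0,0],[0,0,0,0,0,0],[0,0,0,0,0,0],[0,0,0,0,0,0]],
  ],
  fingers=0,
)

```text
clock: 3.42
tool_pos: [0.4994, 0.0896, 0.0663]
orientation: [180.0, 0.0, -7.5]
force: [0.3, 1.0, 0.5]
opening: 0.04
gripper_force: 0.0
```

Emit:
send_rows(
  plan=[
    [[0,0,0,0,0,0],[0,0,0,0,0,0],[0,0,0,0,0,0],[0,0,0,0,0,0],[0,0,0,0,0,0],[0,0,0,0,0,0],[0,0,0,0,0,0]],
  ],
)

```text
clock: 4.0
tool_pos: [0.4997, 0.0908, 0.0664]
orientation: [-179.9, -0.0, -7.5]
force: [-1.0, 6.5, -0.2]
opening: 0.0198
gripper_force: 30.0
```

Scaled: -0.1 cm is -0.0013.

Emit:
send_rows(
  plan=[
    [[0,-0.0013,0,0,0,0],[0,-0.0013,0,0,0,0],[0,-0.0013,0,0,0,0]],
  ],
)

```text
clock: 4.25
tool_pos: [0.4998, 0.0918, 0.0663]
orientation: [-179.9, -0.0, -7.5]
force: [-2.7, 6.5, -1.1]
opening: 0.0197
gripper_force: 30.0
```

Scaled: -0.1 cm is -0.0013.

Emit:
send_rows(
  plan=[
    [[0,-0.0013,0,0,0,0],[0,-0.0013,0,0,0,0],[0,-0.0013,0,0,0,0]],
  ],
)

```text
clock: 4.5
tool_pos: [0.4999, 0.0925, 0.0663]
orientation: [-179.9, -0.0, -7.5]
force: [-1.6, 7.0, -1.0]
opening: 0.0197
gripper_force: 30.0
```

Scaled: -0.15 cm is -0.0019.

Emit:
send_rows(
  plan=[
    [[0,-0.0019,0,0,0,0],[0,-0.0019,0,0,0,0],[0,-0.0019,0,0,0,0]],
  ],
)

```text
clock: 4.75
tool_pos: [0.4999, 0.0929, 0.0663]
orientation: [180.0, 0.0, -7.5]
force: [0.6, -0.1, 0.5]
opening: 0.0205
gripper_force: 30.0
```

Scaled: -0.15 cm is -0.0019.

Emit:
send_rows(
  plan=[
    [[0,-0.0019,0,0,0,0],[0,-0.0019,0,0,0,0],[0,-0.0019,0,0,0,0]],
  ],
)

```text
clock: 5.0
tool_pos: [0.4999, 0.0935, 0.0663]
orientation: [179.9, 0.0, -7.5]
force: [2.6, -6.1, -0.2]
opening: 0.0198
gripper_force: 30.0
```

The parking notch centre is felt at y≈0.0929, where the force changes sign. Now I pull out towards stage -y (tool +y).

Scaled: 3.8 cm is 0.0475, 3.3 cm is 0.0413.

Emit:
send_rows(
  plan=[
    [[0,0.0063,0,0,0,0],[0,0.0125,0,0,0,0],[0,0.0188,0,0,0,0],[0,0.0263,0,0,0,0],[0,0.0338,0,0,0,0],[0,0.0413,0,0,0,0],[0,0.0475,0,0,0,0],[0,0.0475,0,0,0,0]],
  ],
)

```text
clock: 5.67
tool_pos: [0.4949, 0.0558, 0.0663]
orientation: [180.0, 0.0, -7.6]
force: [1.0, -0.4, -2.0]
opening: 0.0199
gripper_force: 30.0
```

Scaled: 0.2 cm is 0.0025.

Emit:
send_rows(
  plan=[
    [[0,0.0025,0,0,0,0],[0,0.0025,0,0,0,0],[0,0.0025,0,0,0,0]],
  ],
)

```text
clock: 5.92
tool_pos: [0.4948, 0.0544, 0.0663]
orientation: [180.0, 0.0, -7.5]
force: [0.5, -2.2, -1.9]
opening: 0.0198
gripper_force: 30.0
```

Scaled: 0.2 cm is 0.0025.

Emit:
send_rows(
  plan=[
    [[0,0.0025,0,0,0,0],[0,0.0025,0,0,0,0],[0,0.0025,0,0,0,0]],
  ],
)

```text
clock: 6.17
tool_pos: [0.4946, 0.0528, 0.0663]
orientation: [180.0, 0.0, -7.5]
force: [0.1, -1.8, -1.6]
opening: 0.0201
gripper_force: 30.0
```

Scaled: 0.2 cm is 0.0025.

Emit:
send_rows(
  plan=[
    [[0,0.0025,0,0,0,0],[0,0.0025,0,0,0,0],[0,0.0025,0,0,0,0]],
  ],
)

```text
clock: 6.42
tool_pos: [0.4943, 0.0507, 0.0663]
orientation: [180.0, 0.0, -7.5]
force: [0.9, -2.5, -1.7]
opening: 0.02
gripper_force: 30.0
```

Scaled: 0.2 cm is 0.0025.

Emit:
send_rows(
  plan=[
    [[0,0.0025,0,0,0,0],[0,0.0025,0,0,0,0],[0,0.0025,0,0,0,0]],
  ],
)

```text
clock: 6.67
tool_pos: [0.4939, 0.0485, 0.0663]
orientation: [180.0, 0.0, -7.5]
force: [1.0, -5.3, -1.0]
opening: 0.0196
gripper_force: 30.0
```

Scaled: 0.15 cm is 0.0019.

Emit:
send_rows(
  plan=[
    [[0,0.0019,0,0,0,0],[0,0.0019,0,0,0,0],[0,0.0019,0,0,0,0]],
  ],
)

```text
clock: 6.92
tool_pos: [0.4937, 0.0469, 0.0663]
orientation: [180.0, 0.0, -7.5]
force: [2.0, -6.2, -1.8]
opening: 0.0195
gripper_force: 30.0
```

The ball is now drawing the carriage towards -y, so the notch is ahead. I'll continue in small steps.

Scaled: 0.15 cm is 0.0019.

Emit:
send_rows(
  plan=[
    [[0,0.0019,0,0,0,0],[0,0.0019,0,0,0,0],[0,0.0019,0,0,0,0]],
  ],
)

```text
clock: 7.17
tool_pos: [0.4936, 0.0456, 0.0663]
orientation: [180.0, 0.0, -7.5]
force: [2.5, -6.0, -1.2]
opening: 0.0195
gripper_force: 30.0
```

Scaled: 0.1 cm is 0.0013.

Emit:
send_rows(
  plan=[
    [[0,0.0013,0,0,0,0],[0,0.0013,0,0,0,0],[0,0.0013,0,0,0,0]],
  ],
)

```text
clock: 7.42
tool_pos: [0.4936, 0.0453, 0.0664]
orientation: [-180.0, -0.0, -7.5]
force: [1.4, -0.5, -1.0]
opening: 0.0198
gripper_force: 30.0
```

Scaled: 0.12 cm is 0.0015.

Emit:
send_rows(
  plan=[
    [[0,0.0015,0,0,0,0],[0,0.0015,0,0,0,0],[0,0.0015,0,0,0,0]],
  ],
)

```text
clock: 7.67
tool_pos: [0.4935, 0.0448, 0.0664]
orientation: [-179.9, -0.0, -7.5]
force: [-2.6, 4.8, -1.7]
opening: 0.0195
gripper_force: 30.0
```

Scaled: -0.1 cm is -0.0013.

Emit:
send_rows(
  plan=[
    [[0,-0.0013,0,0,0,0],[0,-0.0013,0,0,0,0],[0,-0.0013,0,0,0,0],[0,-0.0013,0,0,0,0]],
  ],
)

```text
clock: 8.0
tool_pos: [0.4936, 0.0451, 0.0663]
orientation: [-180.0, -0.0, -7.5]
force: [-0.6, 2.6, -2.0]
opening: 0.0197
gripper_force: 30.0
```

```bash
python3 - <<'E'
from h import *
b=snap('side'); a=snap('top')
B=cv2.resize(b['img'][150:240,190:290],None,fx=5,fy=5,interpolation=cv2.INTER_CUBIC)
A=cv2.resize(a['img'][165:245,170:290],None,fx=4.17,fy=4.17,interpolation=cv2.INTER_CUBIC)[:, :500]
cv2.imwrite('pics/E.png',B[:,:,::-1])
o=ctrl.get_obs(); print({k:np.round(o[k],4) for k in('clock','tool_pos','force','qvel','opening')})
E
```

```text
{'clock': np.float64(8.1), 'tool_pos': array([0.4936, 0.045 , 0.0663]), 'force': array([-1.7704,  3.3202, -2.6612]), 'qvel': array([-0.0652, -0.0411, -0.0944,  0.0208, -0.0291, -0.0117]), 'opening': np.float64(0.0197)}
```

View pics/E.png

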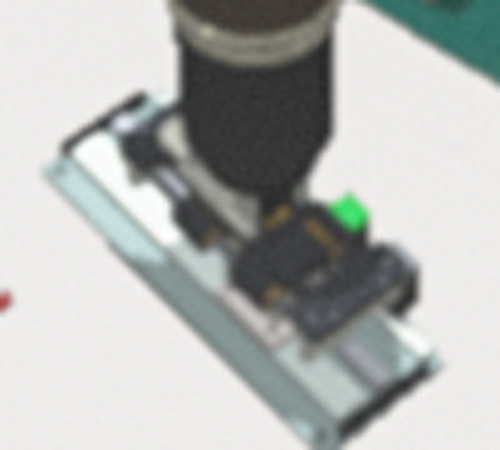

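The carriage sits beside the green cap at (350,212). The force flips sign about y=0.0452, which is 48.0 mm from parking. I'll ease off the residual push and hold.

Scaled: -0.04 cm is -0.0005.

Emit:
send_rows(
  plan=[
    [[0,-0.0005,0,0,0,0],[0,-0.0005,0,0,0,0],[0,-0.0005,0,0,0,0],[0,-0.0005,0,0,0,0],[0,-0.0005,0,0,0,0],[0,-0.0005,0,0,0,0]],
  ],
)

```text
clock: 8.6
tool_pos: [0.4936, 0.0452, 0.0664]
orientation: [180.0, 0.0, -7.5]
force: [-0.2, 1.1, -3.5]
opening: 0.0196
gripper_force: 30.0
```

```bash
python3 - <<'E'
from h import *
print(ctrl.close_job())
E
```

```text
the job is handed in; nothing more can be done
None
```

The carriage is held still by its orange grip in the notch at the green-capped head, 48 mm from parking, and the job was handed in at 8.6 s; I found the notch by where the rail force changed sign, since the red pin was hidden under the gripper.

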